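# Rock-test two staining-tray lids on the granite plate

## Task

Two look-alike metal lids lie on the dark granite surface plate, and one of them is warped: find it by pushing down with the fingertips on a lid's free corner, opposite its brass stud, until the warped one has rocked over right there on the granite. Then put the warped lid handle up in the green reject tray and close the blue staining tray with the flat lid, seated level inside its rim. Let go of both and leave everything else where it stands.

Things in the scene. Friction and masses are not known exactly. Their poses are not given: they have to be found in the camera images.
- granite: Fixed dark grey granite surface plate, 250 (x) x 345 (y) x 50 mm high; origin at the centre of its underside.
- lid_1_center (a point): One of two look-alike aluminium lids, 124 x 84 mm, sheet 5 mm thick, 0.19 to 0.31 kg. Handle: black bar along the lid's long side over its middle, 60 long, 14 wide, 24 to 40 mm above the underside, on two posts. Brass stud, 14 wide, 3 high, on top at x = -52, y = -32 mm. This point: lid's centre, 20 mm above the underside; x along the long side and handle, z up. It is either flat or twisted.
- lid_1_corner (a point): Push-down place of that lid: its top face near the corner opposite the stud (x = 52, y = 32 mm from its centre, 10 mm in from both edges), about 5 mm above the granite when the corner is down. On the flat lid it is always down and does not move.
- lid_2_center (a point): The other lid: same size, handle, stud, looks, and the same meaning of point and axes. Either this lid or the first is the twisted one: it stands on two opposite corners and leans about 3 degrees towards its stud, its opposite corner about 7 mm up. A light push (under 1 N) on that corner rocks it over by nearly 6 degrees; let go, it stays over, leaning the other way.
- lid_2_corner (a point): Push-down place of the second lid, at x = 52, y = 32 mm from its centre, as on the first. On the twisted lid it is the corner that stands up and gives way by about 5 to 6 mm.
- tray: Fixed blue staining tray, 144 (x, long) x 104 (y) x 39 mm high; origin at the centre of its underside. Rim 5 mm thick with an opening of 134 x 94 mm; inside, 9 mm below the rim's top, a ledge 30 mm above the bench carries the lid, long side along the tray's long side, either way round. White slides lie inside.
- reject: Fixed open green reject tray, 170 (x, long) x 130 (y) x 45 mm high, walls and floor 5 mm thick; origin at the centre of its underside. Tray and reject tray stand left and right of the granite plate, either way round.
- jar: Bystander: small glass jar with a white cap, 42 mm wide, 46 high, standing on the granite plate; origin at its underside.
- amber: Bystander: brown bottle, 64 mm wide, 150 high, behind the granite plate; origin at its underside.
- white: Bystander: white bottle, 60 mm wide, 140 high, on the right at the back; origin at its underside.
- rack: Bystander: orange tube rack, 55 x 160 mm, 86 high, behind the granite plate; origin at its underside.
- notebook: Bystander: blue closed notebook, 100 x 150 mm, 16 thick, on the left at the back; origin at its underside.
- spatula: Bystander: spatula 170 mm long, lying at the right edge of the work area; origin at its underside.
- dishes: Bystander: two stacked flat round dishes, 94 mm wide, 32 high, at the left edge of the work area; origin at its underside.
Mind the look-alikes: they are no part of the job. There is more than one size of the tray; the job needs the larger.

How it is judged:
On the way:
1. on the granite plate, the fingers push the free corner of the warped lid down until it has rocked over (contact force between the fingers and lid_2 above 0.5 N and height (world z) of lid_2_corner between 0.05 and 0.0573 m and height (world z) of lid_2_center between 0.067 and 0.075 m and distance of lid_2_center from where it was at the start of the episode below 0.015 m and angle between lid_2_center's own z axis and vertical below 0.08 rad), for 0.1 s.
At the end, for the whole second after the job is handed in: flat lid on the blue tray's ledge, inside its rim: centre within 8 mm in x and y, turned under 0.12 rad, level within 0.03 rad; warped lid handle up on the floor of the green tray: centre within 50 mm in x and y, below 34 mm; both at rest (height (world z) of lid_1_center between 0.046 and 0.0535 m and x of lid_1_center in the frame of tray between -0.008 and 0.008 m and y of lid_1_center in the frame of tray between -0.008 and 0.008 m and angle between the x axis of lid_1_center and the x axis of tray, either way round below 0.12 rad and angle between lid_1_center's own z axis and vertical below 0.03 rad and x of lid_2_center in the frame of reject between -0.05 and 0.05 m and y of lid_2_center in the frame of reject between -0.05 and 0.05 m and height (world z) of lid_2_center below 0.034 m and angle between lid_2_center's own z axis and vertical below 0.12 rad and linear speed of each of lid_1, lid_2 below 0.02 m/s); the robot touches nothing.
It fails at once if a bystander (jar, bottle, rack, notebook, spatula or dishes) is shifted by more than 30 mm (distance of any of jar, amber, white, rack, notebook, spatula, dishes from where it was at the start of the episode above 0.03 m).
It fails at once if the jar, a bottle or the rack is tipped over (angle between any of jar, amber, white, rack's own z axis and vertical above 0.35 rad).
It also fails if it takes over 72 s, if anything falls off the work surface, if the arm or the gripper's body presses on something with over 40 N, if the wrist force passes 120 N, or if a joint passes its speed limit or range.

## Robot

A 6-joint arm with a two-finger parallel gripper is mounted at the origin on the work surface. World frame = base frame: x ahead of the robot, y to its left, z up, the work surface at z = 0. Lengths are in m, angles in rad, forces in N, time in s.
With the tool pointing down it reaches from about 0.35 to 0.85 m from the base axis. Payload 8.1 kg.
Tool frame: the origin (TCP) lies between the finger pads; the fingertips stand nose_length ahead of it and the grasp point (between the pads) lies 2 mm behind it (nose_length is the distance from the TCP to the fingertips, in m); z points along the fingers, x is the direction in which the jaws open and shut, and the axes are right-handed (so a half turn about z gives the same grasp; the last joint's range is limited). The gripper opens to 93 mm and grips with 3 to 60 N. Pads are 15 mm wide; open, the fingers measure 128 mm over their backs; the gripper's body (75 mm by 188 mm) begins 65 mm behind the grasp point.
Start: joints at [1.05, 0.13, 1.488, -0, 1.523, -0.085], TCP at [0.253, 0.544, 0.236] pointing down, gripper open.
Joint ranges: [-2.96, 2.96], [-0.89, 2.26], [0.02, 2.5], [-1.34, 4.48], [0, 2.73], [-2.66, 2.66]. Speed limits (rad/s): [2.39, 2.39, 2.79, 3.14, 3.14, 3.14].

## Interface

Orientations are given as a rotation vector (axis times angle).
In Python, from plant import * gives the robot as it stands.
- The arm moves only by the tool carry_out, never from a script. Its argument "steps" is a list of rows, each an object with "xyz": the shift along the world's x, y, z in cm, a list of three; "rot": the turn, a rotation vector about the world's x, y, z in degrees, a list of three. In form: [{"xyz": [tx, ty, tz], "rot": [rx, ry, rz]}, ...]. A call has 1 to 10 rows; each row is the pose to reach, as a shift and turn from the pose commanded when the call began; what a row does not reach only later rows make up. A row lasts 1/10 s, in which the tool goes at most 50 mm and 8.59 degrees, less where a joint would pass 70% of its speed; a pose out of reach is approached as far as the arm can. A call with a gripper value outside its range is refused whole. "grip" is the opening, from 0 (shut) to 1 (fully open), set as the call begins (left out, the last holds). The fingers move at their own pace and stop on an object; "force" is the grip in N (left out, the last holds). Time passes only in rows, so rows that repeat a pose let the fingers close. It gives the time, the measured TCP pose, the force and the opening at its end, in the units of the state.
- read_state(): the state, without advancing time (a new reading comes with each control period).
- read_camera(name): name is "scene" or "side" or "wrist"; returns the picture (420x560x3 uint8, red, green, blue); there is no depth.
- calibration(name): a dict with "fov_y" (degrees; the focal length in pixels is half the picture's height over the tangent of half this angle, whatever the lens; pixels are square), "cx", "cy" (the principal point, pixels), "dist_coeffs" ([k1, k2, p1, p2, k3] as OpenCV has them; the pictures are not rectified), "xyz" and "attitude" of the camera in the world. Camera axes: x right, y down, z forward; pixel columns grow to the right and rows downward; lengths in m; the calibration is good to about 2 mm. A picture is of the moment at which its call begins: read the wrist's pose just before it. calibration takes no time and is no camera call; for the wrist camera it gives the pose at the moment of the call.
- close_job(): hands the job in, once; it reports no verdict.
The state is a dict: "t": time; "q": joint angles; "dq": joint speeds; "joint_torque": joint torques, N m; "tool_pos": TCP position; "orientation": TCP orientation; "force": force on the tool from outside, world axes, zero at the start; "wrist_torque": the same for the moment, N m; "opening": finger opening in m.
Only numpy, scipy, OpenCV 4.12 (cv2) and the standard library are available. Lean on these libraries where they do the work, as an engineer would, in place of code of your own. Each camera call takes 0.05 s, during which the arm holds its last target.

## Working session

There is one attempt and no reset: what is moved stays moved. The work goes in short steps, Python scripts to look and compute and a tool call to move; the robot and the scene stay as the last step left them, time stands still between calls to the robot, and variables do not carry over. Pictures are saved under pics/ and viewed, and the job is handed in when it is done.

Besides the shell and the picture viewer there is one more tool, called after "Emit:" as name(argument=value, ...), one argument or row to a line, values as JSON. carry_out: Moves the arm, as the interface text tells. Its arguments: {"type":"object","properties":{"steps":{"type":"array","items":{"type":"object","properties":{"xyz":{"type":"array","items":{"type":"number"}},"rot":{"type":"array","items":{"type":"number"}}}}},"grip":{"type":"number"},"force":{"type":"number"}},"required":["steps"]}

```bash
ls; mkdir -p pics; python3 - <<'E'
from plant import *
import cv2
print(read_state())
for n in ["scene","side","wrist"]:
    print(n,calibration(n))
    cv2.imwrite(f"pics/{n}0.png",read_camera(n)[:,:,::-1])
E
```

```text
pics
{'t': 0.0, 'q': array([ 1.04960234e+00,  1.31149504e-01,  1.48926645e+00, -1.31750785e-05,
        1.52300023e+00, -8.53984011e-02]), 'dq': array([ 8.05158936e-04, -5.58263688e-04,  3.82438783e-03, -4.96424440e-04,
       -3.64442220e-04,  3.61661017e-05]), 'joint_torque': array([ 2.02503070e-03, -5.59837461e+01, -4.91766143e+01,  7.68817146e-02,
        3.56843567e-02, -2.84626240e-04]), 'tool_pos': array([0.25299487, 0.54346282, 0.23460143]), 'orientation': array([ 2.64841512e+00,  1.68822706e+00, -2.52765409e-03]), 'force': array([-0.55065215,  0.59226143, -0.00947075]), 'wrist_torque': array([-0.04265214,  0.00840361, -0.0584417 ]), 'opening': 0.09310042036748738}
scene {'fov_y': 49.467191945557175, 'cx': 271.2611224380317, 'cy': 208.0530907714972, 'dist_coeffs': array([0.04358533, 0.        , 0.        , 0.        , 0.        ]), 'xyz': array([ 1.38363359, -0.62401093,  1.04500667]), 'attitude': array([-2.08818876, -1.07572808,  0.48821017])}
side {'fov_y': 51.734299076306264, 'cx': 275.6006219068045, 'cy': 203.64913204874657, 'dist_coeffs': array([-0.0681301,  0.       ,  0.       ,  0.       ,  0.       ]), 'xyz': array([ 0.40928647, -0.75413402,  0.88749268]), 'attitude': array([-2.35247043,  0.1293579 , -0.08083368])}
wrist {'fov_y': 71.97354190481906, 'cx': 283.63057093638145, 'cy': 205.26563017447629, 'dist_coeffs': array([-0.05084636,  0.        ,  0.        ,  0.        ,  0.        ]), 'xyz': array([0.17823535, 0.5776535 , 0.38424992]), 'attitude': array([2.42540773, 1.54751324, 0.2331156 ])}
```

View pics/scene0.png

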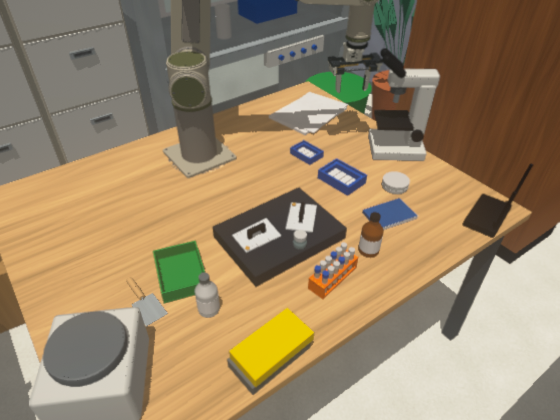

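View pics/side0.png

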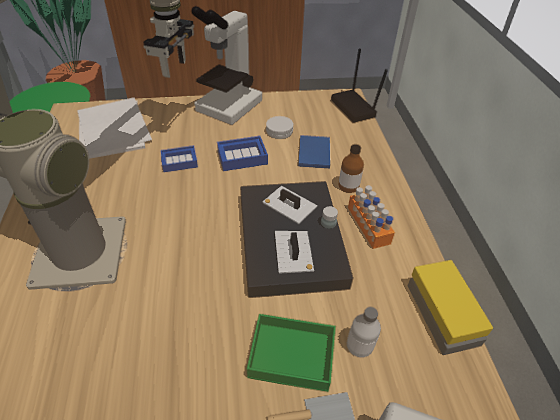

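View pics/wrist0.png

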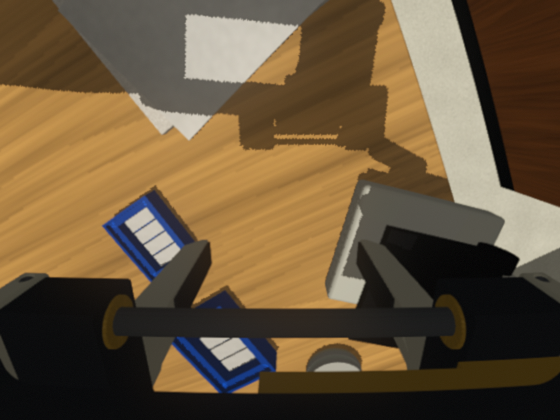

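```bash
python3 -c "
import plant;print([x for x in dir(plant) if x[0]!='_']); print(getattr(plant,'nose_length',None))"
```

```text
['IKError', 'calibration', 'close_job', 'nose_length', 'read_camera', 'read_state']
0.017
```

```bash
cat > h.py <<'E'
import numpy as np, cv2
from plant import *
from scipy.spatial.transform import Rotation as R
def K(c):
    f=210/np.tan(np.radians(c["fov_y"])/2)
    return np.array([[f,0,c["cx"]],[0,f,c["cy"]],[0,0,1.]])
def rays(c,px):
    px=np.array(px,float).reshape(-1,1,2)
    u=cv2.undistortPoints(px,K(c),c["dist_coeffs"]).reshape(-1,2)
    d=np.c_[u,np.ones(len(u))]@R.from_rotvec(c["attitude"]).as_matrix().T
    return d/np.linalg.norm(d,axis=1)[:,None]
def onz(c,px,z):
    d=rays(c,px); o=c["xyz"]
    return o+d*((z-o[2])/d[:,2])[:,None]
def proj(c,P):
    M=R.from_rotvec(c["attitude"]).as_matrix()
    rv=cv2.Rodrigues(M.T)[0]; tv=-M.T@c["xyz"]
    return cv2.projectPoints(np.array(P,float).reshape(-1,1,3),rv,tv,K(c),c["dist_coeffs"])[0].reshape(-1,2)
def tri(c1,p1,c2,p2):
    d1,d2=rays(c1,[p1])[0],rays(c2,[p2])[0]
    A=np.c_[d1,-d2]; s=np.linalg.lstsq(A,c2["xyz"]-c1["xyz"],rcond=None)[0]
    a=c1["xyz"]+s[0]*d1; b=c2["xyz"]+s[1]*d2
    return (a+b)/2,np.linalg.norm(a-b)
def crop(f,x0,y0,w,h,s,out):
    im=cv2.imread(f)[y0:y0+h,x0:x0+w]
    cv2.imwrite(out,cv2.resize(im,None,fx=s,fy=s,interpolation=cv2.INTER_CUBIC))
E
python3 - <<'E'
from h import *
crop("pics/scene0.png",200,180,160,110,5,"pics/sc1.png")
crop("pics/side0.png",230,170,130,130,4.5,"pics/sd1.png")
E
```

```text
(no output)
```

View pics/sc1.png

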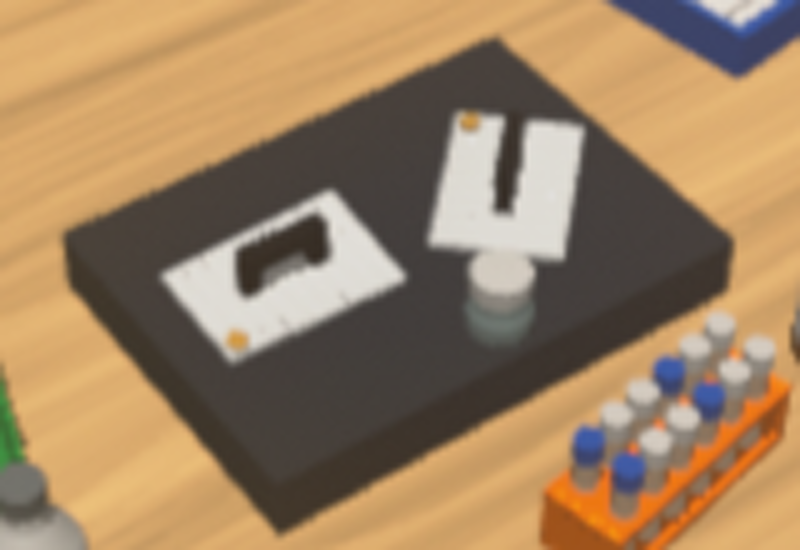

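View pics/sd1.png

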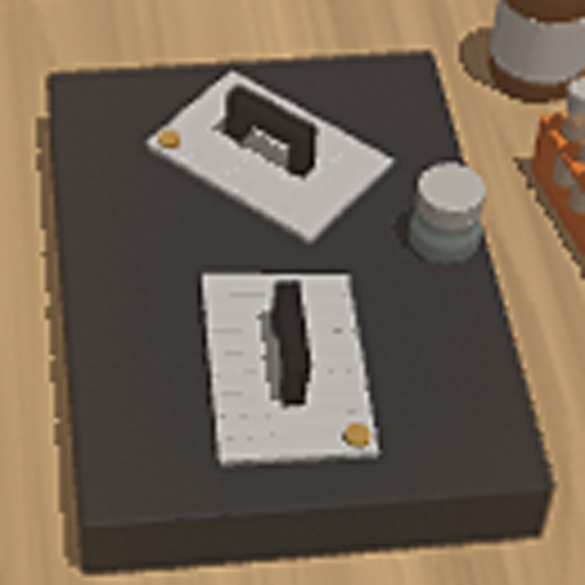

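```bash
python3 - <<'E'
from h import *
cs,cd=calibration("scene"),calibration("side")
S=lambda x,y:(x/5+200-.4,y/5+180-.4)
D=lambda x,y:(x/4.5+230-.4,y/4.5+170-.4)
L={"B":[((333,190),(203,275)),((162,275),(351,274)),((232,363),(380,455)),((407,277),(219,463)),((237,341),(357,434))],
"A":[((565,260),(393,160)),((428,246),(310,241)),((457,112),(147,143)),((585,124),(235,70)),((470,121),(169,138))]}
# need consistent correspondences; print onz for both cams
for k,v in L.items():
    for a,b in v:
        print(k,"scene",onz(cs,[S(*a)],.055)[0].round(4),"side",onz(cd,[D(*b)],.055)[0].round(4))
E
```

```text
B scene [ 0.5022 -0.0235  0.055 ] side [ 0.5101 -0.0241  0.055 ]
B scene [ 0.5039 -0.1525  0.055 ] side [ 0.5943 -0.0319  0.055 ]
B scene [ 0.5904 -0.1575  0.055 ] side [ 0.588  -0.1589  0.055 ]
B scene [ 0.5928 -0.0314  0.055 ] side [ 0.5031 -0.1552  0.055 ]
B scene [ 0.5772 -0.1454  0.055 ] side [ 0.5783 -0.1441  0.055 ]
A scene [0.6377 0.0565 0.055 ] side [0.6352 0.0564 0.055 ]
A scene [ 0.5786 -0.0048  0.055 ] side [ 0.5749 -0.0043  0.055 ]
A scene [0.4878 0.0868 0.055 ] side [0.4886 0.0855 0.055 ]
A scene [0.5466 0.1479 0.055 ] side [0.5503 0.1455 0.055 ]
A scene [0.5001 0.0883 0.055 ] side [0.5024 0.0885 0.055 ]
```

```bash
python3 - <<'E'
from h import *
cs,cd=calibration("scene"),calibration("side")
for n,c in (("scene",cs),("side",cd)):
    im=cv2.imread(f"pics/{n}0.png"); hsv=cv2.cvtColor(im,cv2.COLOR_BGR2HSV)
    for nm,lo,hi,z in (("blue",(105,120,40),(130,255,255),.039),("green",(50,100,30),(75,255,255),.045)):
        m=cv2.inRange(hsv,lo,hi)
        for q in cv2.findContours(m,cv2.RETR_EXTERNAL,cv2.CHAIN_APPROX_NONE)[0]:
            if cv2.contourArea(q)<150: continue
            cen=q.reshape(-1,2).mean(0)
            if cen[1]<120: continue
            W=onz(c,q.reshape(-1,2),z)[:,:2]
            r=cv2.minAreaRect((W*1000).astype(np.float32))
            print(n,nm,cen.round(),[np.round(x,1) for x in r])
    for nm,pt,z in ():pass
# bystanders rough: tops
print("white cap",tri(cs,(204,280),cd,(371,314)))
print("amber cap",tri(cs,(374,219),cd,(355,149)))
print("jar cap",tri(cs,(300,235),cd,(330,211)))
E
python3 - <<'E'
import sys; sys.path.insert(0,'.')
from h import *
crop("pics/scene0.png",140,230,100,90,6,"pics/sc2.png")
crop("pics/side0.png",210,120,150,80,5,"pics/sd2.png")
E
```

```text
scene blue [388. 212.] [array([701.8, 325.6]), array([136.2,  84.3]), np.float64(79.1)]
scene blue [342. 174.] [array([452.5, 344.9]), array([141.9,  99.8]), np.float64(8.7)]
scene green [178. 270.] [array([ 528.2, -342.1]), array([125.6, 197.7]), np.float64(73.5)]
side blue [245. 147.] [array([450.4, 328.1]), array([143.2, 141.2]), np.float64(8.1)]
side green [287. 356.] [array([ 507.8, -347. ]), array([145.9, 168.2]), np.float64(73.7)]
white cap (array([ 0.66688753, -0.33078602,  0.12869359]), np.float64(0.003151943447429632))
amber cap (array([0.76160984, 0.18066093, 0.13864999]), np.float64(0.006297378495972681))
jar cap (array([ 0.65457567, -0.00684029,  0.09287903]), np.float64(0.0031471311700979054))
```

View pics/sd2.png

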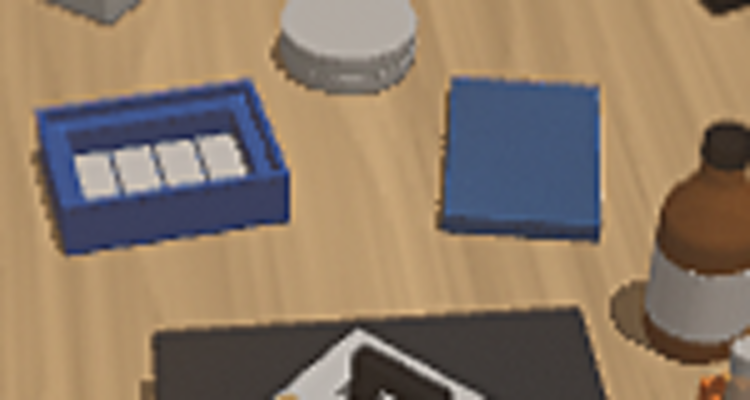

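```bash
python3 - <<'E'
from h import *
s=read_state(); c=calibration("wrist")
T=R.from_rotvec(s["orientation"]).as_matrix(); C=R.from_rotvec(c["attitude"]).as_matrix()
print((T.T@(c["xyz"]-s["tool_pos"])).round(4)); print((T.T@C).round(3)); print(T.round(3))
print(onz(c,[(280,210),(280,100),(100,100),(460,100)],0.05).round(3), s["t"])
E
```

```text
[-0.0009 -0.0822 -0.1495]
[[ 1.     0.001  0.   ]
 [-0.001  0.955  0.297]
 [ 0.    -0.297  0.955]]
[[ 0.422  0.907 -0.001]
 [ 0.907 -0.422 -0.001]
 [-0.001 -0.    -1.   ]]
[[0.276 0.527 0.05 ]
 [0.161 0.581 0.05 ]
 [0.074 0.399 0.05 ]
 [0.244 0.763 0.05 ]] 0.15
```

Emit:
carry_out(
  steps=[
    {"xyz":[27.3,-23.4,6.5],"rot":[0,0,0]},
    {"xyz":[27.3,-23.4,6.5],"rot":[0,0,0]},
    {"xyz":[27.3,-23.4,6.5],"rot":[0,0,0]},
    {"xyz":[27.3,-23.4,6.5],"rot":[0,0,0]},
    {"xyz":[27.3,-23.4,6.5],"rot":[0,0,0]},
    {"xyz":[27.3,-23.4,6.5],"rot":[0,0,0]},
    {"xyz":[27.3,-23.4,6.5],"rot":[0,0,0]},
    {"xyz":[27.3,-23.4,6.5],"rot":[0,0,0]},
    {"xyz":[27.3,-23.4,6.5],"rot":[0,0,0]},
    {"xyz":[27.3,-23.4,6.5],"rot":[0,0,0]},
  ],
  grip=0.0,
  force=20,
)

```text
t: 1.15
tool_pos: [0.5256, 0.3104, 0.3]
orientation: [-2.649, -1.688, 0.002]
force: [0.2, 1.2, 0.1]
opening: 0.0173
```

```bash
cat >> h.py <<'E'
import json
def snap(name,tag):
    c=calibration(name); im=read_camera(name)[:,:,::-1]
    cv2.imwrite(f"pics/{tag}.png",im)
    json.dump({k:np.array(v).tolist() for k,v in c.items()},open(f"pics/{tag}.json","w"))
    return c,im.copy()
def load(tag):
    c={k:np.array(v) for k,v in json.load(open(f"pics/{tag}.json")).items()}
    return c,cv2.imread(f"pics/{tag}.png")
E
python3 - <<'E'
from h import *
print(read_state()["tool_pos"])
snap("wrist","w1")
E
```

```text
[0.5256349  0.31035266 0.29999945]
```

View pics/w1.png

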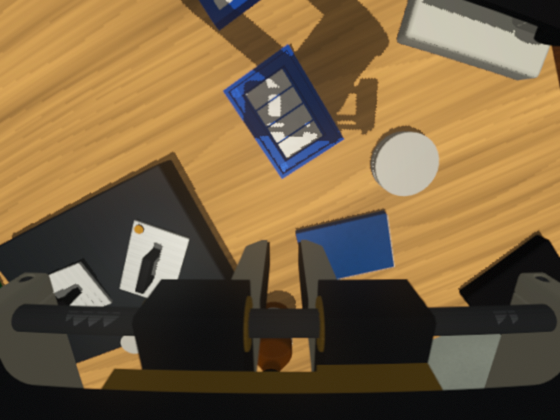

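```bash
python3 - <<'E'
from h import *
c,im=load("w1"); hsv=cv2.cvtColor(im,cv2.COLOR_BGR2HSV)
m=cv2.inRange(hsv,(105,100,30),(130,255,255))
for q in cv2.findContours(m,cv2.RETR_EXTERNAL,cv2.CHAIN_APPROX_NONE)[0]:
    if cv2.contourArea(q)<1000: continue
    h=cv2.convexHull(q).reshape(-1,2)
    p=cv2.approxPolyDP(h.reshape(-1,1,2),5,True).reshape(-1,2)
    r=cv2.minAreaRect((onz(c,h,.039)[:,:2]*1000).astype(np.float32))
    print(cv2.contourArea(q),p.tolist(),r)
    print(onz(c,p,.039).round(4).tolist())
crop("pics/w1.png",200,30,160,160,4,"pics/w1c.png")
E
```

```text
3551.5 [[392, 265], [337, 278], [297, 233], [384, 213]] ((673.3746337890625, 347.3721923828125), (138.3626708984375, 92.89066314697266), 78.98086547851562)
[[0.7306, 0.4056, 0.039], [0.7147, 0.3167, 0.039], [0.6153, 0.2901, 0.039], [0.6412, 0.4224, 0.039]]
1126.0 [[342, 138], [282, 177], [256, 139]] ((486.87115478515625, 350.6092834472656), (67.57270050048828, 101.8869857788086), 7.803396224975586)
[[0.5117, 0.4054, 0.039], [0.5266, 0.3062, 0.039], [0.4625, 0.2962, 0.039]]
2527.0 [[224, 90], [288, 45], [339, 134], [322, 138], [243, 119]] ((445.0408935546875, 344.6693115234375), (134.13174438476562, 102.8284912109375), 7.582215309143066)
[[0.3866, 0.2861, 0.039], [0.373, 0.3865, 0.039], [0.5048, 0.4037, 0.039], [0.5, 0.3801, 0.039], [0.4308, 0.2921, 0.039]]
```

View pics/w1c.png

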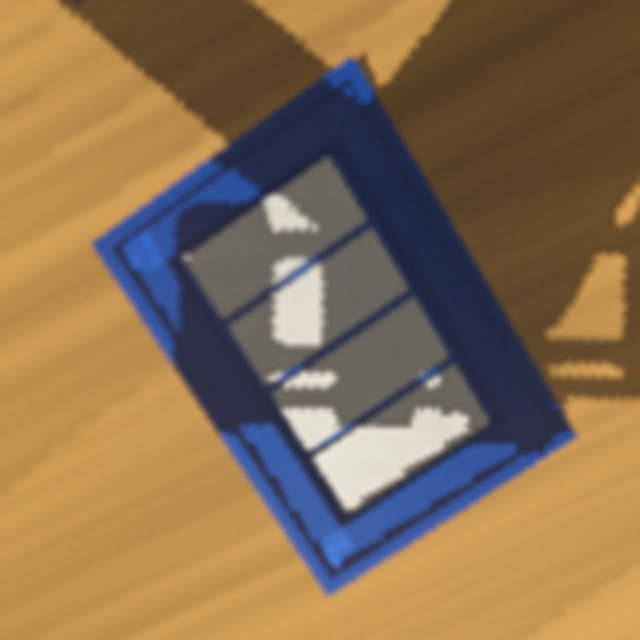

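```bash
python3 - <<'E'
from h import *
c,im=load("w1"); cs,cd=calibration("scene"),calibration("side")
p=np.array([(95,243),(355,60),(577,433),(330,593)])/4+[200,30]-.4
P=onz(c,p,.039); print(P.round(4),P.mean(0).round(4))
e=np.diff(np.r_[P,P[:1]],axis=0); print(np.linalg.norm(e,axis=1).round(4),np.degrees(np.arctan2(e[:,1],e[:,0])).round(2))
p=np.array([(38,112),(252,80),(290,172),(65,208)])/5+[210,120]-.4
P=onz(cd,p,.039); print(P.round(4),P.mean(0).round(4))
e=np.diff(np.r_[P,P[:1]],axis=0); print(np.linalg.norm(e,axis=1).round(4),np.degrees(np.arctan2(e[:,1],e[:,0])).round(2))
E
```

```text
[[0.3866 0.2851 0.039 ]
 [0.3727 0.3871 0.039 ]
 [0.5125 0.4079 0.039 ]
 [0.5278 0.3058 0.039 ]] [0.4499 0.3465 0.039 ]
[0.1029 0.1413 0.1032 0.1427] [  97.73    8.44  -81.51 -171.66]
[[0.3714 0.3879 0.039 ]
 [0.5123 0.4097 0.039 ]
 [0.5271 0.3106 0.039 ]
 [0.3858 0.2884 0.039 ]] [0.4491 0.3491 0.039 ]
[0.1426 0.1002 0.143  0.1005] [   8.78  -81.52 -171.09   98.23]
```

Emit:
carry_out(
  steps=[
    {"xyz":[3.4,-41,6],"rot":[0,0,-61]},
    {"xyz":[3.4,-41,6],"rot":[0,0,-61]},
    {"xyz":[3.4,-41,6],"rot":[0,0,-61]},
    {"xyz":[3.4,-41,6],"rot":[0,0,-61]},
    {"xyz":[3.4,-41,6],"rot":[0,0,-61]},
    {"xyz":[3.4,-41,6],"rot":[0,0,-61]},
    {"xyz":[3.4,-41,6],"rot":[0,0,-61]},
    {"xyz":[3.4,-41,6],"rot":[0,0,-61]},
    {"xyz":[3.4,-41,6],"rot":[0,0,-61]},
    {"xyz":[3.4,-41,6],"rot":[0,0,-61]},
  ],
)

```text
t: 2.2
tool_pos: [0.5602, -0.1006, 0.3605]
orientation: [-3.14, -0.109, 0.0]
force: [-0.2, -0.2, -0.4]
opening: 0.0006
```

```bash
python3 - <<'E'
from h import *
s=read_state(); print(s["t"],s["tool_pos"],s["q"],np.degrees(np.arctan2(*R.from_rotvec(s["orientation"]).as_matrix()[1::-1,0])))
snap("wrist","w2")
E
```

```text
2.2 [ 0.56020087 -0.10062098  0.3605135 ] [-2.67850767e-01  3.01836548e-02  1.36876831e+00  8.28647311e-05
  1.74282436e+00 -3.37321134e-01] 3.9811716745744254
```

View pics/w2.png

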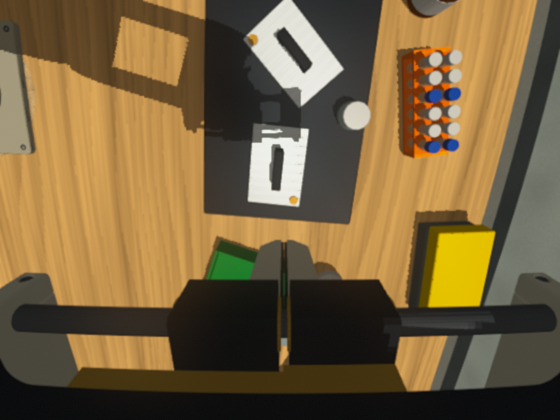

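```bash
python3 - <<'E'
from h import *
crop("pics/w2.png",225,110,100,105,6,"pics/w2b.png")
crop("pics/w2.png",235,0,140,115,5,"pics/w2a.png")
E
```

```text
(no output)
```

View pics/w2b.png

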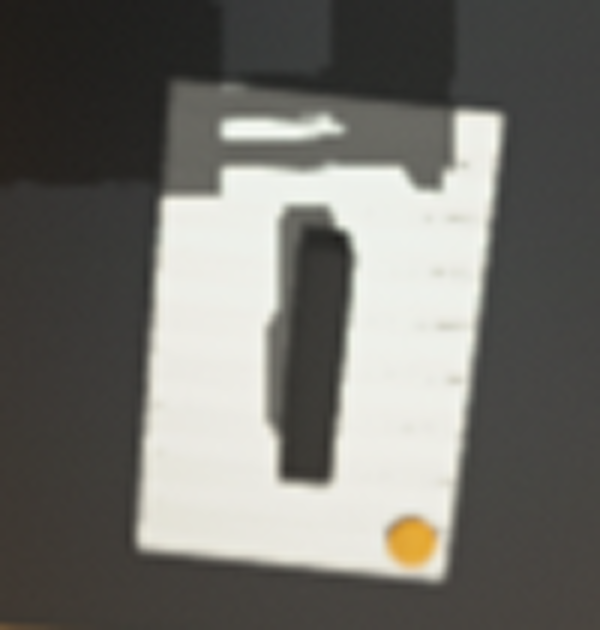

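View pics/w2a.png

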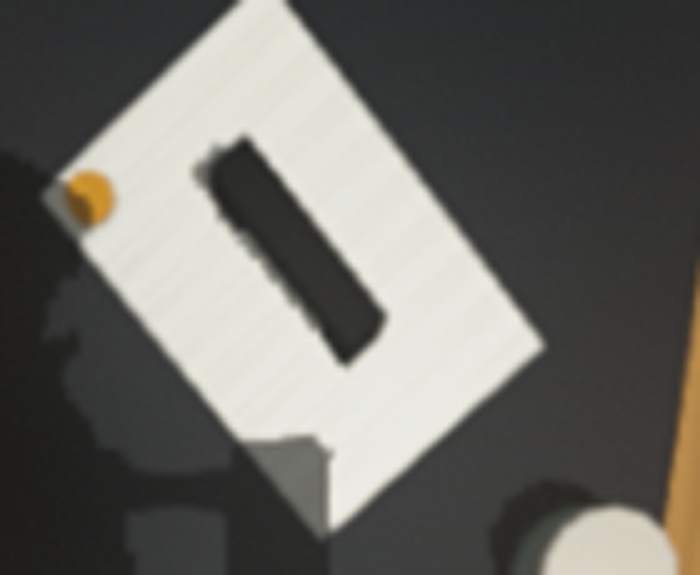

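```bash
python3 - <<'E'
from h import *
c,im=load("w2"); cs,cd=calibration("scene"),calibration("side")
def rep(n,p,z):
    P=onz(c,p,z); e=np.diff(np.r_[P,P[:1]],axis=0)
    print(n,P.round(4).tolist(),"mean",P.mean(0).round(4),np.linalg.norm(e,axis=1).round(4),np.degrees(np.arctan2(e[:,1],e[:,0])).round(2))
B=np.array([(170,80),(505,113),(445,580),(137,550)])/6+[225,110]-.4
rep("B",B,.055)
rep("Bh",np.array([(302,228),(352,240),(331,482),(280,478)])/6+[225,110]-.4,.09)
A=np.array([(42,196),(265,-12),(546,346),(327,538)])/5+[235,0]-.4
rep("A",A,.055)
rep("Ah",np.array([(212,190),(247,137),(387,318),(345,366)])/5+[235,0]-.4,.09)
rep("jar",np.array([(612,570)])/5+[235,0]-.4,.096)
S=lambda x,y:(x/5+200-.4,y/5+180-.4)
D=lambda x,y:(x/4.5+230-.4,y/4.5+170-.4)
for n,w,s,d in (("Bfree",B[0],(333,190),(203,275)),("B1",B[1],(407,277),(351,274)),("Bstud",B[2],(232,363),(380,455)),("B3",B[3],(162,275),(219,463)),
  ("Afree",A[2],(565,260),(393,160)),("A3",A[3],(428,246),(310,241)),("Astud",A[0],(457,112),(147,143)),("A1",A[1],(585,124),(235,70))):
    for a in (tri(cs,S(*s),cd,D(*d)),tri(c,w,cd,D(*d)),tri(c,w,cs,S(*s))): print(n,a[0].round(4),round(a[1],4),end=' | ')
    print()
E
```

```text
B [[0.5091, -0.0327, 0.055], [0.5945, -0.0349, 0.055], [0.5899, -0.1602, 0.055], [0.505, -0.1575, 0.055]] mean [ 0.5496 -0.0963  0.055 ] [0.0855 0.1254 0.0849 0.1249] [ -1.48 -92.14 178.19  88.14]
Bh [[0.5456, -0.0637, 0.09], [0.5577, -0.0657, 0.09], [0.5566, -0.1258, 0.09], [0.5439, -0.1256, 0.09]] mean [ 0.5509 -0.0952  0.09  ] [0.0123 0.06   0.0128 0.0619] [ -9.4  -91.02 179.38  88.43]
A [[0.49, 0.0827, 0.055], [0.5493, 0.1397, 0.055], [0.6376, 0.0533, 0.055], [0.5785, -0.0049, 0.055]] mean [0.5639 0.0677 0.055 ] [0.0823 0.1235 0.0829 0.1246] [  43.84  -44.37 -135.41  135.31]
Ah [[0.5394, 0.0793, 0.09], [0.5476, 0.0925, 0.09], [0.588, 0.0514, 0.09], [0.5778, 0.0386, 0.09]] mean [0.5632 0.0655 0.09  ] [0.0156 0.0576 0.0163 0.0559] [  58.1   -45.52 -128.43  133.43]
jar [[0.6554, -0.0087, 0.096]] mean [ 0.6554 -0.0087  0.096 ] [0.] [0.]
Bfree [ 0.5091 -0.0288  0.0618] 0.0021 | Bfree [ 0.5095 -0.0323  0.0641] 0.0011 | Bfree [ 0.5111 -0.0312  0.0661] 0.0028 | 
B1 [ 0.594  -0.0325  0.0562] 0.0006 | B1 [ 0.5939 -0.0347  0.0582] 0.0007 | B1 [ 0.5948 -0.034   0.0581] 0.0018 | 
Bstud [ 0.5885 -0.1567  0.0524] 0.0007 | Bstud [ 0.5888 -0.1597  0.056 ] 0.002 | Bstud [ 0.5905 -0.1589  0.0563] 0.0023 | 
B3 [ 0.5032 -0.1528  0.0534] 0.002 | B3 [ 0.5041 -0.1567  0.0568] 0.0023 | B3 [ 0.5064 -0.1552  0.0592] 0.0026 | 
Afree [0.6358 0.0583 0.0528] 0.0004 | Afree [0.6356 0.0528 0.0587] 0.0027 | Afree [0.6381 0.0543 0.0562] 0.0028 | 
A3 [ 0.5756 -0.0021  0.0518] 0.0011 | A3 [ 0.5767 -0.0046  0.0551] 0.0037 | A3 [ 0.5786 -0.0049  0.0551] 0.0001 | 
Astud [0.4885 0.0859 0.0553] 0.0011 | Astud [0.4893 0.0825 0.0575] 0.002 | Astud [0.4912 0.0827 0.0592] 0.0022 | 
A1 [0.5498 0.1444 0.0576] 0.0024 | A1 [0.5492 0.1371 0.0627] 0.0004 | A1 [0.5506 0.1405 0.0605] 0.0058 |
```

Emit:
carry_out(
  steps=[
    {"xyz":[-4.1,5.8,-16],"rot":[0,0,-5.7]},
    {"xyz":[-4.1,5.8,-16],"rot":[0,0,-5.7]},
    {"xyz":[-4.1,5.8,-16],"rot":[0,0,-5.7]},
    {"xyz":[-4.1,5.8,-16],"rot":[0,0,-5.7]},
    {"xyz":[-4.1,5.8,-22],"rot":[0,0,-5.7]},
    {"xyz":[-4.1,5.8,-25],"rot":[0,0,-5.7]},
    {"xyz":[-4.1,5.8,-26.5],"rot":[0,0,-5.7]},
    {"xyz":[-4.1,5.8,-26.5],"rot":[0,0,-5.7]},
  ],
)

```text
t: 3.05
tool_pos: [0.517, -0.0399, 0.0932]
orientation: [-3.14, 0.042, 0.008]
force: [0.1, 0.1, -0.6]
opening: 0.0009
```

```bash
python3 - <<'E'
from h import *
s=read_state(); print(s["t"],s["tool_pos"],s["force"])
snap("side","sd3");snap("wrist","w3")
crop("pics/sd3.png",230,170,130,130,4.5,"pics/sd3c.png")
E
```

```text
3.05 [ 0.51703828 -0.03985257  0.09316672] [ 0.14992028  0.14351859 -0.64215496]
```

View pics/sd3c.png

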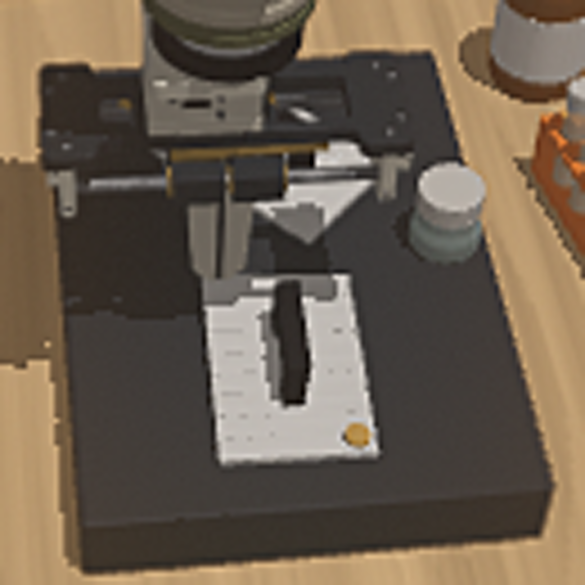

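View pics/w3.png

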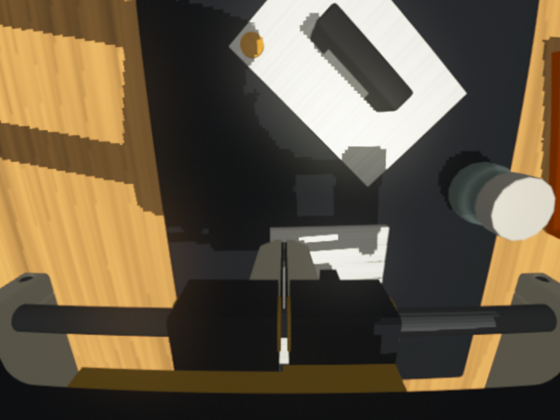

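Emit:
carry_out(
  steps=[
    {"xyz":[0,0,-0.5],"rot":[0,0,0]},
    {"xyz":[0,0,-1.0],"rot":[0,0,0]},
    {"xyz":[0,0,-1.3],"rot":[0,0,0]},
    {"xyz":[0,0,-1.5],"rot":[0,0,0]},
    {"xyz":[0,0,-1.7],"rot":[0,0,0]},
    {"xyz":[0,0,-1.9],"rot":[0,0,0]},
    {"xyz":[0,0,-2.1],"rot":[0,0,0]},
    {"xyz":[0,0,-2.1],"rot":[0,0,0]},
  ],
)

```text
t: 3.95
tool_pos: [0.519, -0.0421, 0.0742]
orientation: [-3.141, 0.046, 0.001]
force: [0.6, -0.0, -0.1]
opening: 0.0003
```

```bash
python3 - <<'E'
from h import *
s=read_state(); print(s["t"],s["tool_pos"],s["force"])
E
```

```text
3.95 [ 0.51898807 -0.04205367  0.07424634] [ 0.55055598 -0.03994227 -0.14375245]
```

Emit:
carry_out(
  steps=[
    {"xyz":[0,0,-0.1],"rot":[0,0,0]},
    {"xyz":[0,0,-0.2],"rot":[0,0,0]},
    {"xyz":[0,0,-0.3],"rot":[0,0,0]},
    {"xyz":[0,0,-0.3],"rot":[0,0,0]},
  ],
)

```text
t: 4.35
tool_pos: [0.5195, -0.0421, 0.0719]
orientation: [3.141, -0.046, 0.001]
force: [-0.9, 1.1, 1.7]
opening: 0.0009
```

```bash
python3 - <<'E'
from h import *
s=read_state(); print(s["t"],s["tool_pos"],s["force"])
snap("side","sd4")
crop("pics/sd4.png",230,170,130,130,4.5,"pics/sd4c.png")
E
```

```text
4.35 [ 0.51945521 -0.04207837  0.07188439] [-0.91539013  1.06649752  1.73467611]
```

View pics/sd4c.png

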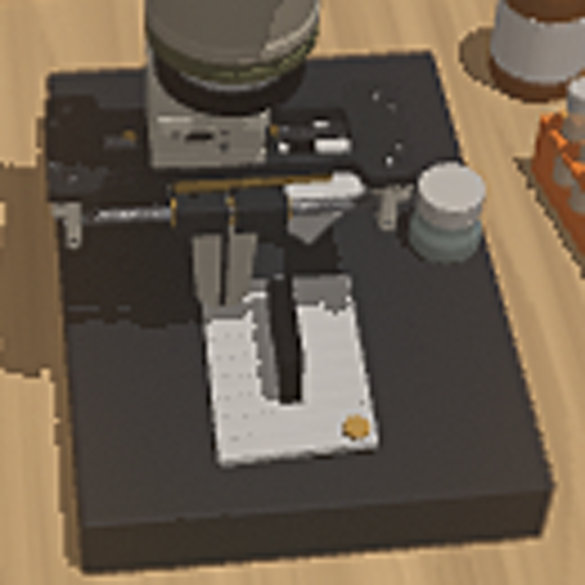

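Emit:
carry_out(
  steps=[
    {"xyz":[0,0,-0.08],"rot":[0,0,0]},
    {"xyz":[0,0,-0.15],"rot":[0,0,0]},
    {"xyz":[0,0,-0.15],"rot":[0,0,0]},
    {"xyz":[0,0,-0.15],"rot":[0,0,0]},
  ],
)

```text
t: 4.8
tool_pos: [0.5196, -0.0421, 0.0712]
orientation: [3.141, -0.046, 0.001]
force: [-4.4, 0.6, 10.5]
opening: 0.0004
```

Emit:
carry_out(
  steps=[
    {"xyz":[0,0,3],"rot":[0,0,0]},
    {"xyz":[0,0,8],"rot":[0,0,0]},
    {"xyz":[3,-5,11],"rot":[0,0,0]},
    {"xyz":[3,-10,14],"rot":[0,0,0]},
    {"xyz":[3,-12.8,15],"rot":[0,0,0]},
    {"xyz":[3,-12.8,15],"rot":[0,0,0]},
    {"xyz":[3,-12.8,15],"rot":[0,0,0]},
  ],
  grip=0.4,
)

```text
t: 5.5
tool_pos: [0.5494, -0.1711, 0.2204]
orientation: [3.141, -0.05, 0.001]
force: [-0.1, 0.1, -0.1]
opening: 0.037
```

```bash
python3 - <<'E'
from h import *
s=read_state(); print(s["t"],s["tool_pos"],s["force"],s["opening"])
snap("wrist","w5")
E
```

```text
5.5 [ 0.54937311 -0.17110195  0.22035203] [-0.13818745  0.11939765 -0.1277129 ] 0.03703268503202964
```

View pics/w5.png

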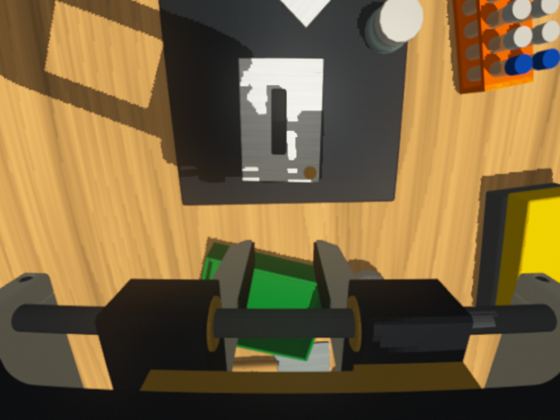

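```bash
python3 - <<'E'
from h import *
crop("pics/w5.png",225,50,115,140,4.2,"pics/w5c.png")
E
```

```text
(no output)
```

View pics/w5c.png

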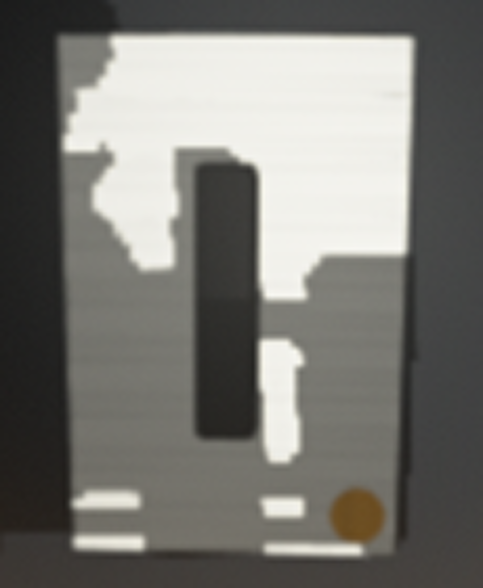

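```bash
python3 - <<'E'
from h import *
c,im=load("w5")
def rep(n,p,z):
    p=np.array(p)/4.2+[225,50]-.4
    P=onz(c,p,z); e=np.diff(np.r_[P,P[:1]],axis=0)
    print(n,P.round(4).tolist(),"mean",P.mean(0).round(4),np.linalg.norm(e,axis=1).round(4),np.degrees(np.arctan2(e[:,1],e[:,0])).round(2))
rep("h",[(195,163),(257,163),(257,438),(195,438)],.09)
rep("lid",[(57,35),(414,37),(394,552),(72,550)],.055)
# green in w5: corners
hsv=cv2.cvtColor(im,cv2.COLOR_BGR2HSV)
m=cv2.inRange(hsv,(50,100,20),(75,255,255)); q=max(cv2.findContours(m,0,1)[0],key=cv2.contourArea)
s=read_state(); print(R.from_rotvec(s["orientation"]).as_matrix().round(4))
E
```

```text
h [[0.5419, -0.065, 0.09], [0.5553, -0.0654, 0.09], [0.5536, -0.1246, 0.09], [0.5394, -0.1242, 0.09]] mean [ 0.5476 -0.0948  0.09  ] [0.0134 0.0593 0.0142 0.0593] [ -1.81 -91.66 178.2   87.56]
lid [[0.5091, -0.032, 0.055], [0.5938, -0.0351, 0.055], [0.5892, -0.1602, 0.055], [0.5039, -0.157, 0.055]] mean [ 0.549  -0.0961  0.055 ] [0.0848 0.1251 0.0853 0.1251] [ -2.1  -92.11 177.84  87.64]
[[ 9.995e-01 -3.010e-02 -9.000e-04]
 [-3.010e-02 -9.995e-01  8.000e-04]
 [-9.000e-04 -8.000e-04 -1.000e+00]]
```

Emit:
carry_out(
  steps=[
    {"xyz":[-0.17,4,-4],"rot":[0,0,-0.3]},
    {"xyz":[-0.17,7.6,-8],"rot":[0,0,-0.3]},
    {"xyz":[-0.17,7.6,-9],"rot":[0,0,-0.3]},
    {"xyz":[-0.17,7.6,-11.5],"rot":[0,0,-0.3]},
    {"xyz":[-0.17,7.6,-13.6],"rot":[0,0,-0.3]},
    {"xyz":[-0.17,7.6,-13.6],"rot":[0,0,-0.3]},
    {"xyz":[-0.17,7.6,-13.6],"rot":[0,0,-0.3]},
  ],
)

```text
t: 6.25
tool_pos: [0.5466, -0.0927, 0.0834]
orientation: [-3.14, 0.052, 0.004]
force: [-1.0, 0.5, 0.3]
opening: 0.0373
```

Emit:
carry_out(
  steps=[
    {"xyz":[0,0,0],"rot":[0,0,0]},
    {"xyz":[0,0,0],"rot":[0,0,0]},
    {"xyz":[0,0,0],"rot":[0,0,0]},
    {"xyz":[0,0,0],"rot":[0,0,0]},
    {"xyz":[0,0,0],"rot":[0,0,0]},
  ],
  grip=0.0,
  force=30,
)

```text
t: 6.75
tool_pos: [0.5478, -0.0943, 0.0848]
orientation: [3.141, -0.054, 0.001]
force: [-1.7, -0.9, 3.1]
opening: 0.0138
```

Emit:
carry_out(
  steps=[
    {"xyz":[0,0,1],"rot":[0,0,0]},
    {"xyz":[0,0,3],"rot":[0,0,0]},
    {"xyz":[0,0,7],"rot":[0,0,0]},
    {"xyz":[0,0,11],"rot":[0,0,0]},
    {"xyz":[0,0,15],"rot":[0,0,0]},
    {"xyz":[0,0,18],"rot":[0,0,0]},
    {"xyz":[0,0,18],"rot":[0,0,0]},
  ],
)

```text
t: 7.45
tool_pos: [0.5499, -0.0947, 0.2705]
orientation: [3.139, -0.054, 0.014]
force: [1.1, 0.3, -0.5]
opening: 0.0136
```

Emit:
carry_out(
  steps=[
    {"xyz":[8.2,-27,3.6],"rot":[0,0,76]},
    {"xyz":[8.2,-27,3.6],"rot":[0,0,76]},
    {"xyz":[8.2,-27,3.6],"rot":[0,0,76]},
    {"xyz":[8.2,-27,3.6],"rot":[0,0,76]},
    {"xyz":[8.2,-27,3.6],"rot":[0,0,76]},
    {"xyz":[8.2,-27,3.6],"rot":[0,0,76]},
    {"xyz":[8.2,-27,3.6],"rot":[0,0,76]},
    {"xyz":[8.2,-27,3.6],"rot":[0,0,76]},
    {"xyz":[8.2,-27,3.6],"rot":[0,0,76]},
    {"xyz":[8.2,-27,3.6],"rot":[0,0,76]},
  ],
)

```text
t: 8.45
tool_pos: [0.629, -0.364, 0.2977]
orientation: [-2.504, -1.892, 0.002]
force: [-0.2, 0.5, -1.6]
opening: 0.0137
```

```bash
python3 - <<'E'
from h import *
s=read_state(); print(s["t"],s["tool_pos"],s["force"],s["opening"],s["q"])
snap("wrist","w6")
E
```

```text
8.45 [ 0.62904496 -0.36396002  0.29769619] [-0.23518756  0.48077468 -1.6264398 ] 0.013674727567334047 [-5.95061104e-01  4.76832679e-01  9.61333860e-01  4.63818180e-05
  1.70661224e+00 -1.88882178e+00]
```

View pics/w6.png

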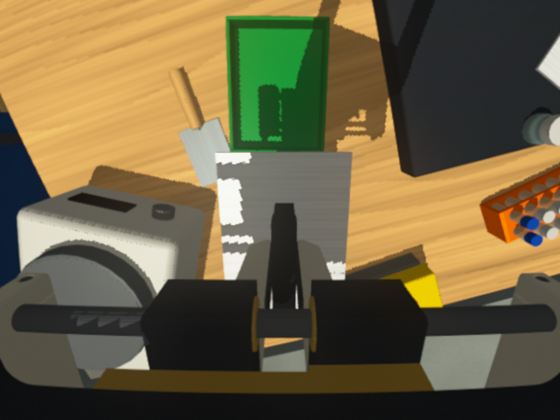

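```bash
python3 - <<'E'
from h import *
crop("pics/w6.png",215,5,130,150,4,"pics/w6c.png")
E
```

View pics/w6c.png

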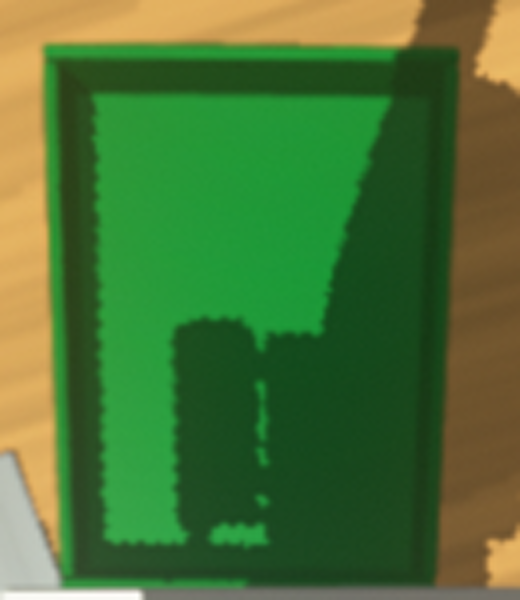

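```bash
python3 - <<'E'
from h import *
c,im=load("w6")
p=np.array([(45,45),(459,50),(437,588),(60,586)])/4+[215,5]-.4
P=onz(c,p,.045); e=np.diff(np.r_[P,P[:1]],axis=0)
print(P.round(4).tolist(),"mean",P.mean(0).round(4),np.linalg.norm(e,axis=1).round(4),np.degrees(np.arctan2(e[:,1],e[:,0])).round(2))
# lid in hand: near edge direction, plane z~0.265+.005
p=np.array([(216,153),(352,153)]); P=onz(c,p,.272); print(P,np.linalg.norm(P[1]-P[0]),np.degrees(np.arctan2(*(P[1]-P[0])[1::-1])))
E
```

```text
[[0.4138, -0.378, 0.045], [0.4503, -0.2552, 0.045], [0.6099, -0.3015, 0.045], [0.5736, -0.4266, 0.045]] mean [ 0.5119 -0.3403  0.045 ] [0.1281 0.1662 0.1302 0.167 ] [  73.47  -16.2  -106.17  163.09]
[[ 0.55905232 -0.38754564  0.272     ]
 [ 0.58148248 -0.30850581  0.272     ]] 0.08216085692400628 74.15695752075482
```

Emit:
carry_out(
  steps=[
    {"xyz":[-4,0.8,0],"rot":[0,0,0]},
    {"xyz":[-8,1.6,0],"rot":[0,0,0]},
    {"xyz":[-11.6,2.4,0],"rot":[0,0,0]},
    {"xyz":[-11.6,2.4,-4],"rot":[0,0,0]},
    {"xyz":[-11.6,2.4,-9],"rot":[0,0,0]},
    {"xyz":[-11.6,2.4,-14],"rot":[0,0,0]},
    {"xyz":[-11.6,2.4,-18],"rot":[0,0,0]},
    {"xyz":[-11.6,2.4,-21],"rot":[0,0,0]},
    {"xyz":[-11.6,2.4,-23],"rot":[0,0,0]},
    {"xyz":[-11.6,2.4,-23],"rot":[0,0,0]},
  ],
)

```text
t: 9.5
tool_pos: [0.5107, -0.3377, 0.0654]
orientation: [-2.506, -1.882, 0.003]
force: [-0.5, 0.9, -1.3]
opening: 0.014
```

```bash
python3 - <<'E'
from h import *
s=read_state(); print(s["t"],s["tool_pos"],s["force"],s["opening"])
snap("side","sd7")
crop("pics/sd7.png",220,290,180,110,4,"pics/sd7c.png")
E
```

```text
9.5 [ 0.51074081 -0.33772559  0.06537998] [-0.53606005  0.89028619 -1.27894643] 0.013952282697227224
```

View pics/sd7c.png

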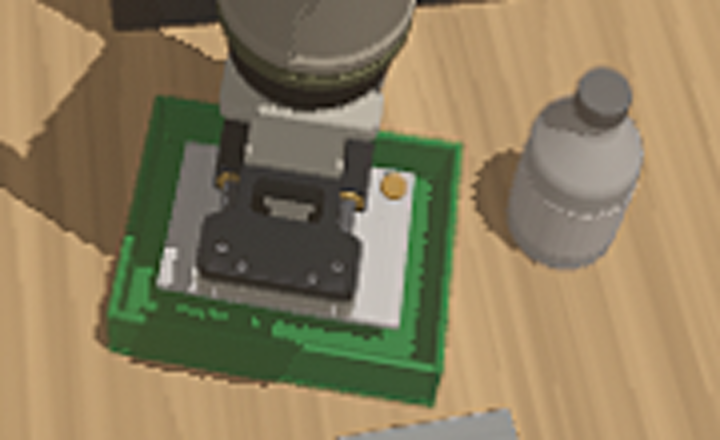

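Emit:
carry_out(
  steps=[
    {"xyz":[0,0,-1],"rot":[0,0,0]},
    {"xyz":[0,0,-2],"rot":[0,0,0]},
    {"xyz":[0,0,-2.6],"rot":[0,0,0]},
    {"xyz":[0,0,-2.8],"rot":[0,0,0]},
    {"xyz":[0,0,-2.8],"rot":[0,0,0]},
  ],
)

```text
t: 10.05
tool_pos: [0.5134, -0.34, 0.0418]
orientation: [-2.508, -1.891, 0.0]
force: [-0.1, 0.8, -1.8]
opening: 0.0142
```

Emit:
carry_out(
  steps=[
    {"xyz":[0,0,-0.15],"rot":[0,0,0]},
    {"xyz":[0,0,-0.25],"rot":[0,0,0]},
    {"xyz":[0,0,-0.25],"rot":[0,0,0]},
  ],
)

```text
t: 10.35
tool_pos: [0.5139, -0.3404, 0.0402]
orientation: [2.508, 1.891, 0.0]
force: [0.5, -0.3, 0.4]
opening: 0.0137
```

Emit:
carry_out(
  steps=[
    {"xyz":[0,0,0],"rot":[0,0,0]},
    {"xyz":[0,0,0],"rot":[0,0,0]},
    {"xyz":[0,0,0],"rot":[0,0,0]},
    {"xyz":[0,0,0],"rot":[0,0,0]},
    {"xyz":[0,0,0.5],"rot":[0,0,0]},
    {"xyz":[0,0,4],"rot":[0,0,0]},
    {"xyz":[0,0,9],"rot":[0,0,0]},
    {"xyz":[0,0,14],"rot":[0,0,0]},
    {"xyz":[0,0,19],"rot":[0,0,0]},
    {"xyz":[0,0,22],"rot":[0,0,0]},
  ],
  grip=0.4,
)

```text
t: 11.35
tool_pos: [0.5146, -0.3408, 0.2655]
orientation: [2.504, 1.888, 0.002]
force: [0.6, -0.4, -0.3]
opening: 0.0373
```

```bash
python3 - <<'E'
from h import *
s=read_state(); print(s["t"],s["tool_pos"],s["force"],s["opening"])
snap("side","sd8")
crop("pics/sd8.png",220,290,180,110,4,"pics/sd8c.png")
E
```

```text
11.35 [ 0.51457227 -0.3408419   0.26550537] [ 0.61947778 -0.42382412 -0.27453256] 0.037337109604046036
```

View pics/sd8c.png

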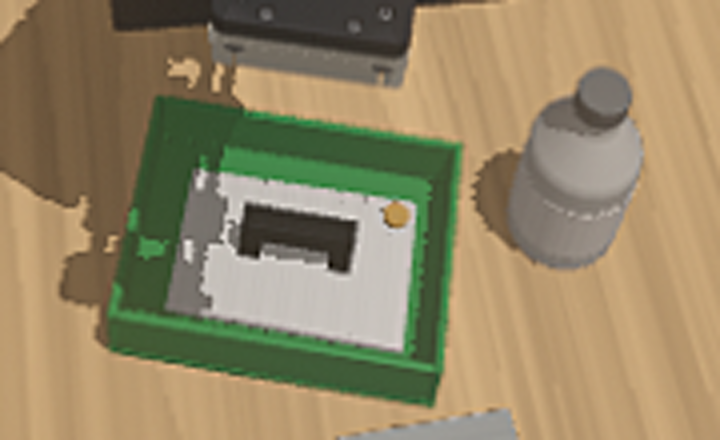

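Emit:
carry_out(
  steps=[
    {"xyz":[10.8,35,-2],"rot":[0,0,-29]},
    {"xyz":[10.8,35,-2],"rot":[0,0,-29]},
    {"xyz":[10.8,35,-2],"rot":[0,0,-29]},
    {"xyz":[10.8,35,-2],"rot":[0,0,-29]},
    {"xyz":[10.8,35,-2],"rot":[0,0,-29]},
    {"xyz":[10.8,35,-2],"rot":[0,0,-29]},
    {"xyz":[10.8,35,-2],"rot":[0,0,-29]},
    {"xyz":[10.8,35,-2],"rot":[0,0,-29]},
    {"xyz":[10.8,35,-2],"rot":[0,0,-29]},
    {"xyz":[10.8,35,-2],"rot":[0,0,-29]},
  ],
)

```text
t: 12.4
tool_pos: [0.6214, 0.0102, 0.2395]
orientation: [2.901, 1.205, -0.001]
force: [-0.6, -0.3, 0.9]
opening: 0.0373
```

```bash
python3 - <<'E'
from h import *
s=read_state(); print(s["t"],s["tool_pos"],s["force"],s["opening"],np.degrees(np.arctan2(*R.from_rotvec(s["orientation"]).as_matrix()[1::-1,0])))
snap("wrist","w9")
crop("pics/w9.png",200,20,160,200,3,"pics/w9c.png")
E
```

```text
12.4 [0.62139849 0.01018011 0.23946452] [-0.57065734 -0.30220158  0.94289594] 0.03730880871192858 45.111107648791474
```

View pics/w9c.png

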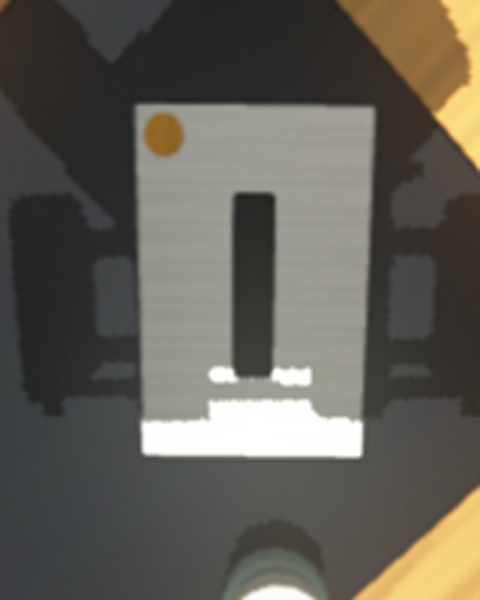

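```bash
python3 - <<'E'
from h import *
c,im=load("w9")
def rep(n,p,z):
    p=np.array(p)/3+[200,20]-.33
    P=onz(c,p,z); e=np.diff(np.r_[P,P[:1]],axis=0)
    print(n,P.round(4).tolist(),"mean",P.mean(0).round(4),np.linalg.norm(e,axis=1).round(4),np.degrees(np.arctan2(e[:,1],e[:,0])).round(2))
rep("h",[(233,193),(275,193),(273,378),(233,378)],.09)
rep("lid",[(135,104),(375,106),(362,457),(142,455)],.055)
E
```

```text
h [[0.5377, 0.0841, 0.09], [0.5472, 0.0937, 0.09], [0.5888, 0.0519, 0.09], [0.5793, 0.0423, 0.09]] mean [0.5632 0.068  0.09  ] [0.0135 0.059  0.0136 0.059 ] [  45.14  -45.11 -134.85  134.81]
lid [[0.4895, 0.0826, 0.055], [0.5494, 0.142, 0.055], [0.638, 0.0534, 0.055], [0.577, -0.0069, 0.055]] mean [0.5635 0.0678 0.055 ] [0.0844 0.1253 0.0857 0.1252] [  44.7   -45.02 -135.38  134.35]
```

Emit:
carry_out(
  steps=[
    {"xyz":[-3,3,-2],"rot":[0,0,0]},
    {"xyz":[-5.8,5.85,-5],"rot":[0,0,0]},
    {"xyz":[-5.8,5.85,-9],"rot":[0,0,0]},
    {"xyz":[-5.8,5.85,-12],"rot":[0,0,0]},
    {"xyz":[-5.8,5.85,-14.5],"rot":[0,0,0]},
    {"xyz":[-5.8,5.85,-15.9],"rot":[0,0,0]},
    {"xyz":[-5.8,5.85,-15.9],"rot":[0,0,0]},
    {"xyz":[-5.8,5.85,-15.9],"rot":[0,0,0]},
  ],
)

```text
t: 13.25
tool_pos: [0.5642, 0.0676, 0.0817]
orientation: [2.902, 1.201, 0.001]
force: [-0.3, 1.3, 0.3]
opening: 0.0373
```

Emit:
carry_out(
  steps=[
    {"xyz":[0,0,0],"rot":[0,0,0]},
    {"xyz":[0,0,0],"rot":[0,0,0]},
    {"xyz":[0,0,0],"rot":[0,0,0]},
    {"xyz":[0,0,0],"rot":[0,0,0]},
    {"xyz":[0,0,0],"rot":[0,0,0]},
  ],
  grip=0.0,
  force=40,
)

```text
t: 13.75
tool_pos: [0.5642, 0.0686, 0.0814]
orientation: [2.902, 1.203, 0.002]
force: [1.0, 0.6, 3.6]
opening: 0.0131
```

Emit:
carry_out(
  steps=[
    {"xyz":[0,0,1],"rot":[0,0,0]},
    {"xyz":[0,0,3],"rot":[0,0,0]},
    {"xyz":[0,0,6],"rot":[0,0,0]},
    {"xyz":[0,0,9],"rot":[0,0,0]},
    {"xyz":[0,0,11],"rot":[0,0,0]},
    {"xyz":[0,0,11],"rot":[0,0,0]},
  ],
)

```text
t: 14.35
tool_pos: [0.5654, 0.0685, 0.1946]
orientation: [2.9, 1.202, 0.009]
force: [-0.6, -0.5, -2.4]
opening: 0.0142
```

Emit:
carry_out(
  steps=[
    {"xyz":[-1.4,3.5,0],"rot":[0,0,6.7]},
    {"xyz":[-2.8,7,0],"rot":[0,0,13.3]},
    {"xyz":[-4.3,10.5,0],"rot":[0,0,20]},
    {"xyz":[-5.7,14,0],"rot":[0,0,26.7]},
    {"xyz":[-7.1,17.4,0],"rot":[0,0,33.3]},
    {"xyz":[-8.6,20.9,0],"rot":[0,0,40]},
    {"xyz":[-10,24.4,0],"rot":[0,0,46.7]},
    {"xyz":[-11.4,27.9,0],"rot":[0,0,53.3]},
    {"xyz":[-11.4,27.9,0],"rot":[0,0,53.3]},
    {"xyz":[-11.4,27.9,0],"rot":[0,0,53.3]},
  ],
)

```text
t: 15.35
tool_pos: [0.4484, 0.3475, 0.1889]
orientation: [-2.053, -2.378, 0.004]
force: [0.2, -0.5, -2.7]
opening: 0.0136
```

```bash
python3 - <<'E'
from h import *
s=read_state(); print(s["t"],s["tool_pos"],s["force"],s["opening"],np.degrees(np.arctan2(*R.from_rotvec(s["orientation"]).as_matrix()[1::-1,0])))
snap("side","sd10"); snap("wrist","w10")
crop("pics/sd10.png",190,90,150,100,5,"pics/sd10c.png")
E
```

```text
15.35 [0.44836578 0.3474907  0.18885974] [ 0.19878692 -0.46180463 -2.6976273 ] 0.0135847392759179 98.39313663857325
```

View pics/sd10c.png

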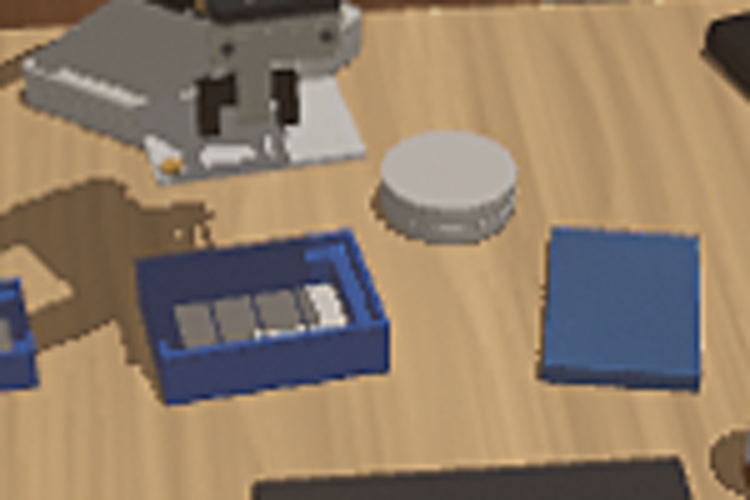

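View pics/w10.png

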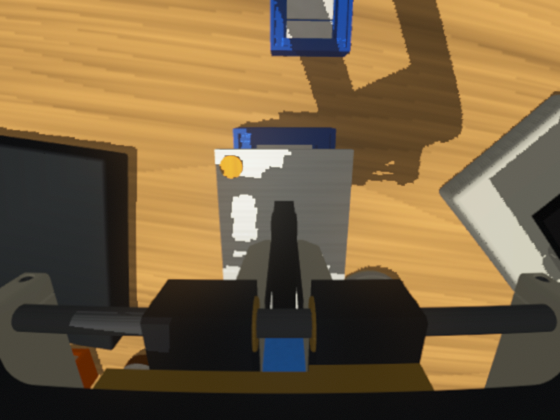

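```bash
python3 - <<'E'
from h import *
crop("pics/w10.png",200,115,170,70,4.5,"pics/w10c.png")
c,_=load("w10")
s=read_state(); print(s["tool_pos"])
E
```

```text
[0.44939135 0.34639324 0.18945396]
```

View pics/w10c.png

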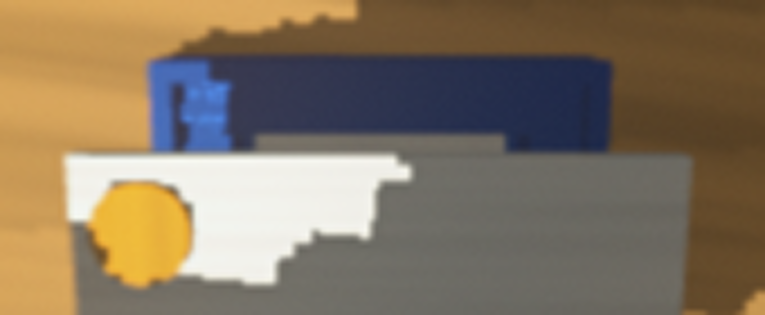

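```bash
python3 - <<'E'
from h import *
c,_=load("w10")
f=lambda p:np.array(p)/4.5+[200,115]-.4
yw=np.radians(8.45); u=np.array([np.cos(yw),np.sin(yw)]); v=np.array([-u[1],u[0]])
for n,p,z,h in (("tray",[(150,62),(611,62)],.039,.072),("lid",[(66,154),(692,156)],.1645,.062)):
    P=onz(c,f(p),z)[:,:2]; e=P[1]-P[0]
    print(n,P.round(4),np.linalg.norm(e),np.degrees(np.arctan2(e[1],e[0])),"centre est",(P.mean(0)+h*u).round(4))
E
```

```text
tray [[0.3864 0.2845]
 [0.3714 0.3866]] 0.10323514911048874 98.34086106283769 centre est [0.4501 0.3461]
lid [[0.3918 0.2952]
 [0.38   0.3775]] 0.08319064824699533 98.16398311231049 centre est [0.4473 0.3455]
```

Emit:
carry_out(
  steps=[
    {"xyz":[0.05,0,-3],"rot":[0,0,0]},
    {"xyz":[0.05,0,-6],"rot":[0,0,0]},
    {"xyz":[0.05,0,-9],"rot":[0,0,0]},
    {"xyz":[0.05,0,-10.8],"rot":[0,0,0]},
    {"xyz":[0.05,0,-10.8],"rot":[0,0,0]},
    {"xyz":[0.05,0,-10.8],"rot":[0,0,0]},
    {"xyz":[0.05,0,-10.8],"rot":[0,0,0]},
  ],
)

```text
t: 16.15
tool_pos: [0.4514, 0.3476, 0.0844]
orientation: [2.055, 2.375, 0.004]
force: [0.3, 0.2, -2.6]
opening: 0.0136
```

```bash
python3 - <<'E'
from h import *
s=read_state(); print(s["t"],s["tool_pos"],s["force"],s["opening"])
snap("side","sd11"); snap("wrist","w11")
crop("pics/sd11.png",190,90,150,100,5,"pics/sd11c.png")
crop("pics/w11.png",200,60,170,130,4.5,"pics/w11c.png")
E
```

```text
16.15 [0.45140804 0.3475654  0.08440748] [ 0.32810483  0.20832654 -2.58527667] 0.013557518349455561
```

View pics/sd11c.png

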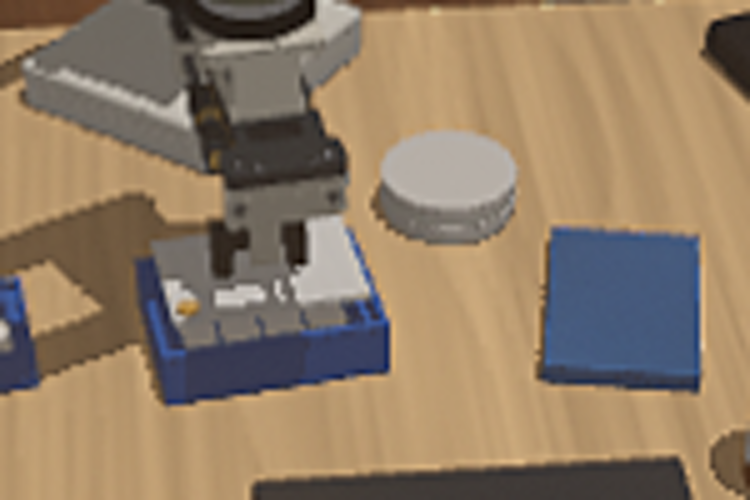

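View pics/w11c.png

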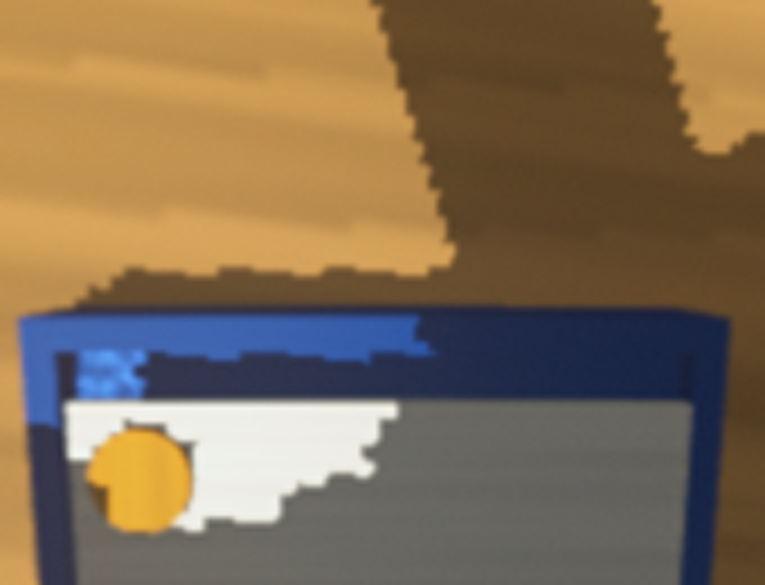

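```bash
python3 - <<'E'
from h import *
c,_=load("w11")
f=lambda p:np.array(p)/4.5+[200,60]-.4
yw=np.radians(8.4); u=np.array([np.cos(yw),np.sin(yw)]); v=np.array([-u[1],u[0]])
C=[]
for n,p,z,h in (("tray",[(20,320),(731,321)],.039,.072),("lid",[(66,402),(692,402)],.0585,.062)):
    P=onz(c,f(p),z)[:,:2]; e=P[1]-P[0]; C.append(P.mean(0)+h*u)
    print(n,P.round(4),np.linalg.norm(e),np.degrees(np.arctan2(e[1],e[0])),"centre est",C[-1].round(4))
d=C[1]-C[0]; print("lid-tray in tray axes mm",d@u*1e3,d@v*1e3)
print(read_state()["tool_pos"])
E
```

```text
tray [[0.3865 0.2842]
 [0.3716 0.3871]] 0.10395342199353676 98.23305899970809 centre est [0.4503 0.3462]
lid [[0.3946 0.2961]
 [0.3825 0.3789]] 0.08371986172796492 98.31195099337842 centre est [0.4499 0.3466]
lid-tray in tray axes mm -0.32579997150409046 0.4612069529676956
[0.45125815 0.34787937 0.08444716]
```

Emit:
carry_out(
  steps=[
    {"xyz":[0,0,-0.4],"rot":[0,0,0]},
    {"xyz":[0,0,-0.8],"rot":[0,0,0]},
    {"xyz":[0,0,-1.2],"rot":[0,0,0]},
    {"xyz":[0,0,-1.6],"rot":[0,0,0]},
    {"xyz":[0,0,-1.9],"rot":[0,0,0]},
    {"xyz":[0,0,-2.05],"rot":[0,0,0]},
    {"xyz":[0,0,-2.05],"rot":[0,0,0]},
    {"xyz":[0,0,-2.05],"rot":[0,0,0]},
  ],
)

```text
t: 17.05
tool_pos: [0.4501, 0.3475, 0.0622]
orientation: [2.054, 2.377, 0.0]
force: [-0.0, 0.5, -2.5]
opening: 0.0136
```

```bash
python3 - <<'E'
from h import *
s=read_state(); print(s["t"],s["tool_pos"],s["force"],s["opening"])
E
```

```text
17.05 [0.45012621 0.34748934 0.06220725] [-0.0240163   0.54265585 -2.53559277] 0.013574230753325377
```

Still hanging (−2.5 N); lower slightly until it rests.

Emit:
carry_out(
  steps=[
    {"xyz":[0,0,-0.08],"rot":[0,0,0]},
    {"xyz":[0,0,-0.16],"rot":[0,0,0]},
    {"xyz":[0,0,-0.2],"rot":[0,0,0]},
    {"xyz":[0,0,-0.2],"rot":[0,0,0]},
  ],
)

```text
t: 17.45
tool_pos: [0.4504, 0.3476, 0.0612]
orientation: [2.054, 2.377, 0.001]
force: [-3.5, -2.8, 5.1]
opening: 0.0134
```

Emit:
carry_out(
  steps=[
    {"xyz":[0,0,0.1],"rot":[0,0,0]},
    {"xyz":[0,0,0.1],"rot":[0,0,0]},
    {"xyz":[0,0,0.1],"rot":[0,0,0]},
    {"xyz":[0,0,0.1],"rot":[0,0,0]},
    {"xyz":[0,0,0.5],"rot":[0,0,0]},
    {"xyz":[0,0,3],"rot":[0,0,0]},
    {"xyz":[0,0,7],"rot":[0,0,0]},
    {"xyz":[0,0,12],"rot":[0,0,0]},
    {"xyz":[0,0,15],"rot":[0,0,0]},
    {"xyz":[0,0,15],"rot":[0,0,0]},
  ],
  grip=0.4,
)

```text
t: 18.45
tool_pos: [0.4528, 0.3492, 0.2171]
orientation: [2.052, 2.375, 0.016]
force: [0.7, 0.5, 0.7]
opening: 0.0372
```

Emit:
carry_out(
  steps=[
    {"xyz":[5,-1,3],"rot":[0,0,0]},
    {"xyz":[10,-2,5],"rot":[0,0,0]},
    {"xyz":[10,-2,5],"rot":[0,0,0]},
    {"xyz":[10,-2,5],"rot":[0,0,0]},
    {"xyz":[10,-2,5],"rot":[0,0,0]},
  ],
)

```text
t: 18.95
tool_pos: [0.5494, 0.3273, 0.2588]
orientation: [-2.054, -2.376, 0.003]
force: [-0.7, -0.5, -0.7]
opening: 0.0371
```

```bash
python3 - <<'E'
from h import *
s=read_state(); print(s["t"],s["tool_pos"],s["force"],s["opening"])
snap("side","sd12"); snap("wrist","w12"); snap("scene","sc12")
crop("pics/sd12.png",190,90,150,100,5,"pics/sd12c.png")
E
```

```text
18.95 [0.5494124  0.32728605 0.25881901] [-0.72558411 -0.5245312  -0.74131432] 0.037060341518802095
```

View pics/sd12c.png

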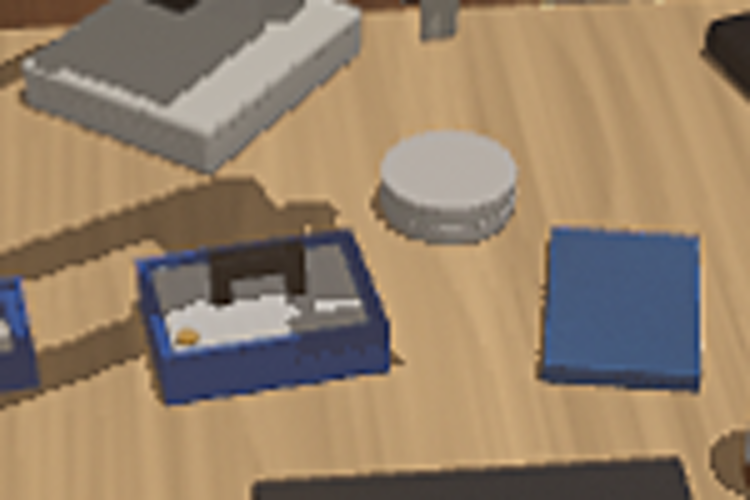

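View pics/w12.png

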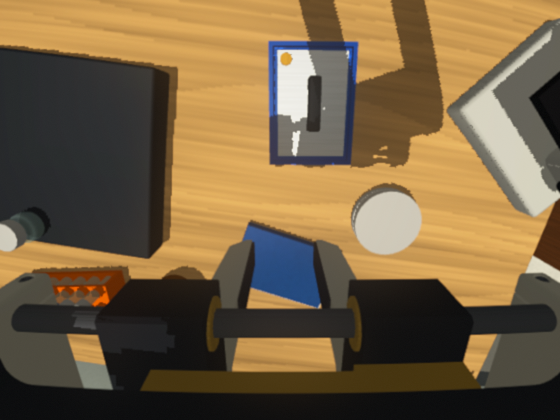

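View pics/sc12.png

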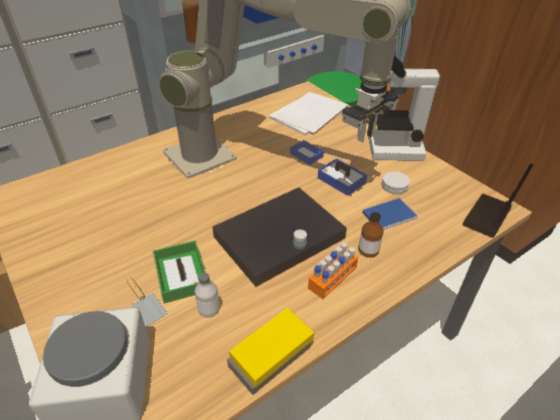

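```bash
python3 - <<'E'
from h import *
crop("pics/w12.png",255,30,115,145,4,"pics/w12c.png")
crop("pics/sc12.png",145,235,75,75,6,"pics/sc12c.png")
E
```

```text
(no output)
```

View pics/w12c.png

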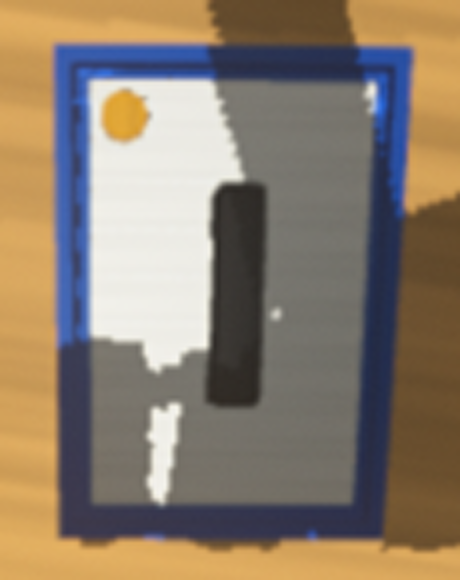

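View pics/sc12c.png

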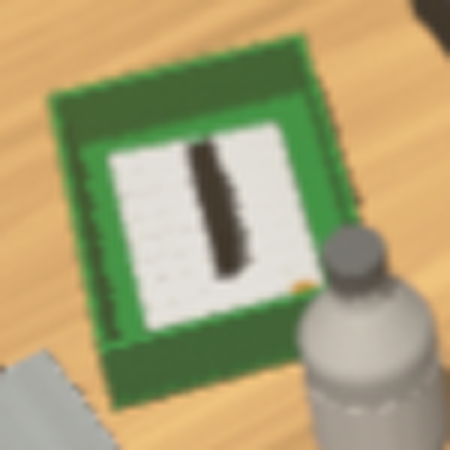

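```bash
python3 - <<'E'
from h import *
c,_=load("w12")
yw=np.radians(8.4); u=np.array([np.cos(yw),np.sin(yw)]); v=np.array([-u[1],u[0]]); C=[]
for n,p,z in (("tray",[(55,45),(413,47),(383,538),(59,536)],.039),("lid",[(89,79),(374,80),(354,505),(91,504)],.035)):
    P=onz(c,np.array(p)/4+[255,30]-.4,z)[:,:2]; e=np.diff(np.r_[P,P[:1]],axis=0); C.append(P.mean(0))
    print(n,C[-1].round(4),np.linalg.norm(e,axis=1).round(4),np.degrees(np.arctan2(e[:,1],e[:,0])).round(2))
d=C[1]-C[0]; print(d@u*1e3,d@v*1e3)
c,cs=load("sc12")[0],0
s=read_state(); print(s["t"],s["dq"].round(3))
close_job()
E
```

```text
tray [0.4496 0.3458] [0.1036 0.1433 0.1041 0.1427] [  98.41    8.3   -81.89 -171.89]
lid [0.4487 0.3458] [0.0838 0.1251 0.0847 0.1248] [  98.49    8.72  -81.74 -171.67]
-0.815792341745859 0.16963253693309835
19.1 [ 0.    -0.003 -0.006 -0.001  0.001 -0.002]
the job is handed in; nothing more can be done
```

I found the warped lid and put it in the green reject tray. The flat lid now closes the larger blue tray. The job was handed in at about 19 s.

- **Finding the warped lid:** Three views put the free corner of the lid nearer the reject tray about 7–9 mm high. I pushed that corner down with the closed fingertips until it stopped giving, at about 10 N with the tips at 54 mm. The side picture showed the stud side coming up. I did not press the other lid, which looked flat in the views.
- **Warped lid:** It lies handle up on the floor of the green tray, clear of the walls. I checked this only by eye, in the side and scene pictures.
- **Flat lid:** It sits on the ledge inside the blue tray's rim. The last wrist view put it 0.8 mm and 0.2 mm off the tray's centre and less than 0.5° turned. I did not measure its tilt directly; contact came at ledge height and it looks level in the pictures.
- **The rest:** Both lids are released and the gripper is well clear. The bystanders look unmoved by eye, and no check failed or disagreed.

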